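# Step the pigment carousel to the yellow pot

## Task

Push the orange tabs of the pigment carousel gently round with the fingertips until the yellow pot with the blue cap stands in line with the red arrow on the base, then leave it standing there and move clear. Either way round will do. Do not touch, lift or unseat any of the pots, and leave everything else on the table alone.

Things in the scene. Friction and masses are not known exactly. Their poses are not given: they have to be found in the camera images.
- carousel: Fixed foot and column of the carousel. Origin on the table top, on the vertical axis about which the turntable turns (z up). The turntable above it is a light wooden disc, 168 mm in diameter, its top 36 mm above the table, with four grey ring seats (58 mm outer and 52 mm inner diameter, 10 mm high) a quarter turn apart, centres 52 mm from the axis; one pot stands loose in each, so the tallest pot's top is 98 mm above the table.
- pointer: Fixed bottom plate under the turntable (disc of 148 mm diameter, 8 mm thick) with a flat red arrow on it. Origin on the table top, on the turntable's axis; its -x axis is the direction in which the arrow points, outward, ending 155 mm from the axis, at most 10 mm high.
- mark (a point): Point over the arrow's line, 52 mm from the turntable's axis and 36 mm above the table: where the centre of the yellow pot's underside must come to stand. Fixed.
- turntable (a joint): Rotation of the turntable in rad, 0 at the start of every run, positive anticlockwise seen from above. It turns either way, up to 6.3 rad each way, carries the four tabs and four pots, and stays where it is left (plain friction, about 0.12 N m, so about 1 N at a tab; no clicks or detents).
- tab_0 (a point): Centre of an upright orange tab on the turntable's rim, one of four alike a quarter turn apart, each midway between two neighbouring seats; 36 mm long radially (95 to 131 mm from the axis), 9 mm thick, from 31 to 76 mm above the table. The point lies 113 mm from the axis and 53.5 mm above the table and turns with the turntable. The tab is pushed sideways, along the circle.
- tab_1 (a point): Centre of an upright orange tab on the turntable's rim, one of four alike a quarter turn apart, each midway between two neighbouring seats; 36 mm long radially (95 to 131 mm from the axis), 9 mm thick, from 31 to 76 mm above the table. The point lies 113 mm from the axis and 53.5 mm above the table and turns with the turntable. The tab is pushed sideways, along the circle.
- tab_2 (a point): Centre of an upright orange tab on the turntable's rim, one of four alike a quarter turn apart, each midway between two neighbouring seats; 36 mm long radially (95 to 131 mm from the axis), 9 mm thick, from 31 to 76 mm above the table. The point lies 113 mm from the axis and 53.5 mm above the table and turns with the turntable. The tab is pushed sideways, along the circle.
- tab_3 (a point): Centre of an upright orange tab on the turntable's rim, one of four alike a quarter turn apart, each midway between two neighbouring seats; 36 mm long radially (95 to 131 mm from the axis), 9 mm thick, from 31 to 76 mm above the table. The point lies 113 mm from the axis and 53.5 mm above the table and turns with the turntable. The tab is pushed sideways, along the circle.
- pot_a: Pigment pot, blue with a white cap, 42 mm diameter, 53 mm high, loose in a seat of the turntable. Origin at the centre of its underside, z up.
- pot_b: Pigment pot, red-brown with a black cap, 37 mm diameter, 46 mm high, loose in a seat of the turntable. Origin at the centre of its underside, z up.
- pot_c: The wanted pot: yellow with a blue cap, 49 mm diameter, 62 mm high, loose in a seat of the turntable. Origin at the centre of its underside, z up.
- pot_d: Pigment pot, purple with a white cap, 41 mm diameter, 50 mm high, loose in a seat of the turntable. Origin at the centre of its underside, z up.
- jar_purple: Bystander: patterned purple jar with its lid on, fixed, at most 115 mm diameter, 190 mm high with the lid. Origin at the centre of its underside.
- bisque_small: Bystander: pale bowl, 125 mm diameter, 66 mm high, fixed on the head of a dark banding wheel (150 mm diameter, 146 mm high) to the left; its rim is about 215 mm above the table. Origin at the centre of the bowl's underside.
- bowl_yellow: Bystander: small patterned bowl with a yellow inside, 120 mm diameter, 61 mm high, loose. Origin at the centre of its underside.
- tile_green: Bystander: dark green glazed test tile, 50 x 58 x 8 mm, loose. Origin at the centre of its underside.
- masking_tape: Bystander: roll of cream masking tape lying flat, 105 mm diameter, 20 mm high, loose. Origin at the centre of its underside.
- bisque_cup_b: Bystander: small terracotta cup, 65 mm diameter, 50 mm high, loose. Origin at the centre of its underside.
- eraser: Bystander: white eraser, 20 x 42 x 12 mm, loose. Origin at the centre of its underside.
Mind the look-alikes: they are no part of the job. Leave any green, pink or turquoise look-alike of the pot_c alone.

How it is judged:
By the outcome, as a careful person would: the job done as asked, in the order asked, and still so for the second after the job is handed in, with the robot touching nothing.
It also fails if it takes over 48 s, if anything falls off the work surface, if the arm or the gripper's body presses on something with over 40 N, if the wrist force passes 120 N, or if a joint passes its speed limit or range.

## Robot

A 7-joint arm with a two-finger parallel gripper is mounted at the origin on a cart in front of the work surface, level with it; the furniture and walls round the work are solid. World frame = base frame: x ahead of the robot, y to its left, z up, the work surface at z = 0. Lengths are in m, angles in rad, forces in N, time in s.
With the tool pointing down it reaches from about 0.4 to 0.85 m from the base axis. Payload 10.4 kg.
Tool frame: the origin (TCP) lies between the finger pads; the fingertips stand manip.finger_overhang ahead of it and the grasp point (between the pads) lies 11 mm behind it (manip.finger_overhang is the distance from the TCP to the fingertips, in m); x points along the fingers, z is the direction in which the jaws open and shut, and the axes are right-handed (so a half turn about x gives the same grasp; the last joint's range is limited). The gripper opens to 85 mm and grips with 20 to 120 N. Pads are 22 mm wide; open, the fingers measure 114 mm over their backs; the gripper's body (76 mm by 85 mm) begins 54 mm behind the grasp point. The pads swing forward as they close: fully open they stand 13 mm farther back than shut.
Start: joints at [-0.023, 0.332, -0.065, 1.46, 0.022, 1.35, -0.088], TCP at [0.625, 0, 0.239] pointing down, gripper open.
Joint ranges: [-2.6, 2.6], [-0.5, 2.12], [-1.47, 1.34], [0.16, 2.42], [-1.27, 4.41], [0.06, 2.06], [-2.6, 2.6]. Speed limits (rad/s): [2.22, 2.22, 2.79, 2.79, 3.14, 3.14, 3.14].

## Interface

Orientations are given as a unit quaternion [x, y, z, w].
In Python, from workcell import get_obs, camera, workorder, manip gives the robot as it stands. The module is installed in compiled form; this text tells all that it offers.
- The arm moves only by the tool play_rows, never from a script. Its argument "increments" is text: rows parted by semicolons, each of 4 numbers parted by spaces: the shift along the tool's x, y, z in m, then the turn about the tool's x in rad. A call has 1 to 20 rows; each row shifts and turns the pose as measured when the row begins, along the tool's axes as they then stand; what a row does not reach is not made up. A row lasts 1/10 s, in which the tool goes at most 50 mm and 8.59 degrees, less where a joint would pass 70% of its speed; a pose out of reach is approached as far as the arm can. A call is refused whole if a number of a shift passes 0.05 or a number of a turn 0.15, either way. A call with a gripper value outside its range is refused whole. "hand" is the gripper command: -1 is fully open, 1 is shut, values between are in proportion, set as the call begins (left out, the last holds). The fingers move at their own pace and stop on an object; "squeeze" is the grip in N (left out, the last holds). Time passes only in rows, so rows that do not move let the fingers close. It gives the time, the measured TCP pose, the force and the opening at its end, in the units of the state.
- get_obs(): the state, without advancing time (a new reading comes with each control period).
- camera(name): name is "scene" or "side" or "wrist"; returns a dict with "img" (480x640x3 uint8, blue, green, red), "fov_y" (degrees; the focal length in pixels is half the picture's height over the tangent of half this angle, whatever the lens; pixels are square), "cx", "cy" (the principal point, pixels), "R" (3x3) and "t" (3): a world point X has camera coordinates R X + t; the wrist camera has in their place "tool_from_camera" (4x4, takes a point from camera to tool coordinates, whose origin is the TCP and whose axes are the tool frame's). Camera axes: x right, y down, z forward; pixel columns grow to the right and rows downward; lengths in m; the calibration is good to about 2 mm. A picture is of the moment at which its call begins: read the wrist's pose just before it. There is no depth.
- workorder.hand_in(): hands the job in, once; it reports no verdict.
The state is a dict: "clock": time; "joint_pos": joint angles; "joint_velocities": joint speeds; "tau": joint torques, N m; "position": TCP position; "ee_rot": TCP orientation; "ft_force": force on the tool from outside, world axes, zero at the start; "torque": the same for the moment, N m; "grip_width": opening from 0.0 (shut) to 1.0 (fully open).
Only numpy, scipy, OpenCV 4.12 (cv2) and the standard library are available. Lean on these libraries where they do the work, as an engineer would, in place of code of your own. Each camera call takes 0.05 s, during which the arm holds its last target.

## Working session

There is one attempt and no reset: what is moved stays moved. The work goes in short steps, Python scripts to look and compute and a tool call to move; the robot and the scene stay as the last step left them, time stands still between calls to the robot, and variables do not carry over. Pictures are saved under pics/ and viewed, and the job is handed in when it is done.

Besides the shell and the picture viewer there is one more tool, called after "Request:" in YAML: its name, and indented under it one key for each argument. play_rows: Moves the arm, as the interface text tells. Its arguments: {"type":"object","properties":{"increments":{"type":"string"},"hand":{"type":"number"},"squeeze":{"type":"number"}},"required":["increments"]}

```bash
mkdir -p pics; python3 - <<'E'
from workcell import get_obs, camera, manip
import cv2,numpy as np
o=get_obs()
for k in ("clock","position","ee_rot","grip_width","ft_force"): print(k,o[k])
print(manip.finger_overhang)
for n in ("scene","side","wrist"):
    c=camera(n); cv2.imwrite(f"pics/{n}0.png",c["img"]); print(n,{k:v for k,v in c.items() if k!="img"})
E
```

```text
clock 0.0
position [ 6.24634376e-01 -1.02028544e-05  2.38528990e-01]
ee_rot [-1.84604695e-05  7.07606491e-01 -2.01405691e-05  7.06606718e-01]
grip_width 0.999033473120757
ft_force [-0.03992148 -0.82507014  0.57282939]
0.008
scene {'fov_y': 45.152463749975254, 'cx': 319.2217935220054, 'cy': 238.80600864507903, 'R': array([[-0.86334073, -0.50460294,  0.00431851],
       [-0.36715774,  0.62226467, -0.69136233],
       [ 0.34617621, -0.59846683, -0.72249532]]), 't': array([0.51741786, 0.25143635, 1.37765829])}
side {'fov_y': 55.33583326835734, 'cx': 318.44547697694765, 'cy': 243.6665864709068, 'R': array([[ 0.98282866, -0.1840597 , -0.0130325 ],
       [-0.11479649, -0.55462794, -0.82414175],
       [ 0.14446309,  0.81148621, -0.56623364]]), 't': array([-0.56270487,  0.20208854,  1.12566318])}
wrist {'fov_y': 64.5663204514845, 'cx': 320.89840571601405, 'cy': 240.28061901724422, 'tool_from_camera': array([[-1.52553918e-04, -2.81144934e-01,  9.59665308e-01,
        -1.33967414e-01],
       [-8.88962013e-04, -9.59664902e-01, -2.81144956e-01,
         7.19631514e-02],
       [ 9.99999593e-01, -8.95995769e-04, -1.03526526e-04,
         4.83730803e-04],
       [ 0.00000000e+00,  0.00000000e+00,  0.00000000e+00,
         1.00000000e+00]])}
```

View pics/scene0.png

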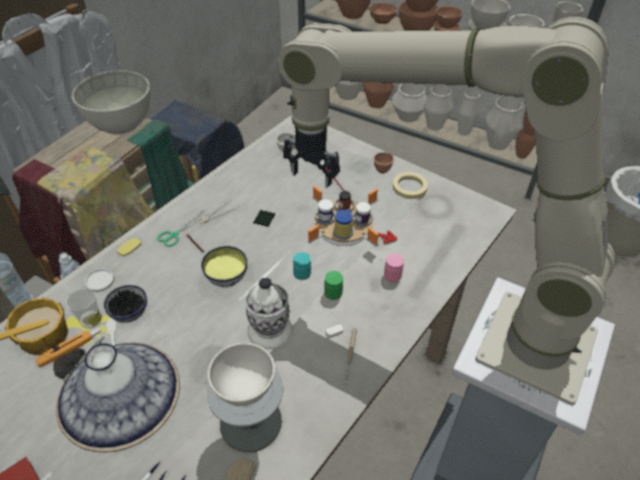

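View pics/side0.png

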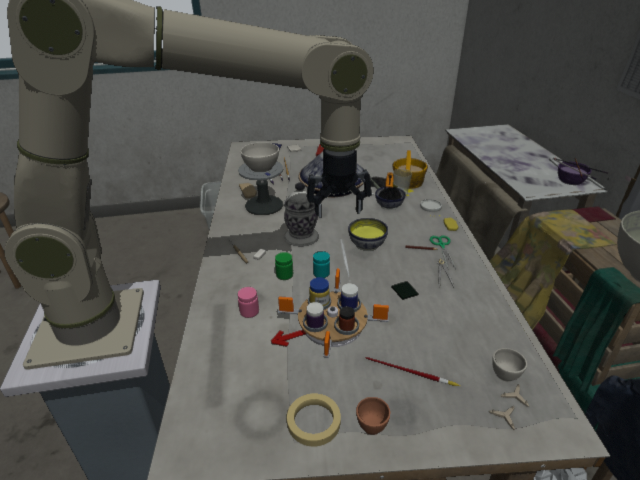

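View pics/wrist0.png

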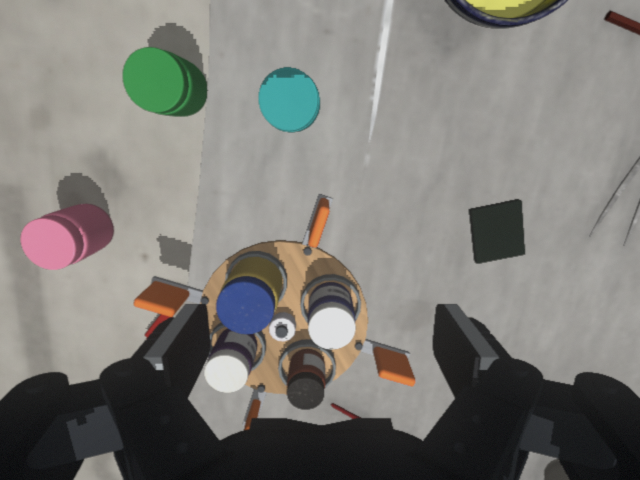

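```bash
python3 - <<'E'
import cv2
a=cv2.imread('pics/wrist0.png')[180:440,120:430];cv2.imwrite('pics/w0c.png',cv2.resize(a,None,fx=2.3,fy=2.3,interpolation=2))
b=cv2.imread('pics/side0.png')[255:365,260:400];cv2.imwrite('pics/s0c.png',cv2.resize(b,None,fx=5,fy=5,interpolation=2))
b=cv2.imread('pics/scene0.png')[175:255,295:415];cv2.imwrite('pics/c0c.png',cv2.resize(b,None,fx=6,fy=6,interpolation=2))
E
```

```text
(no output)
```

View pics/w0c.png

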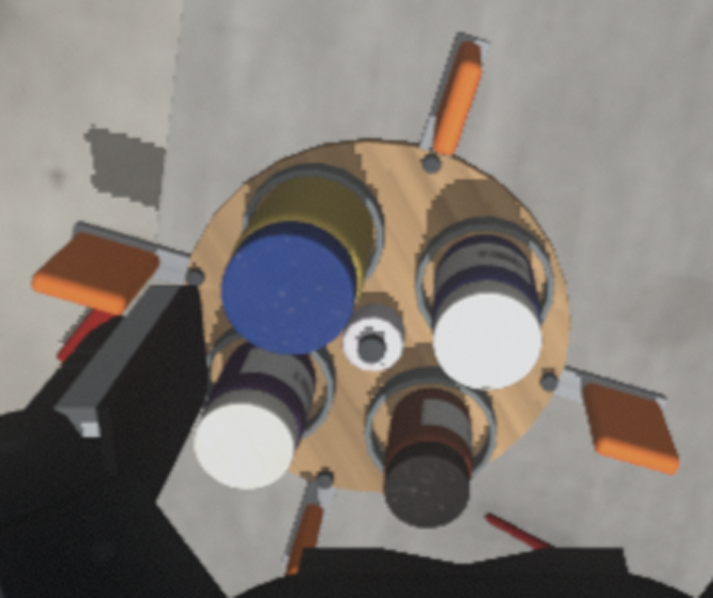

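View pics/s0c.png

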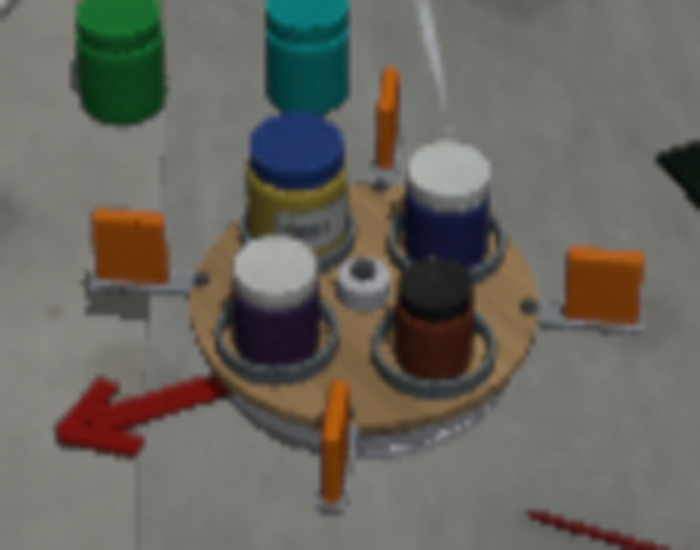

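View pics/c0c.png

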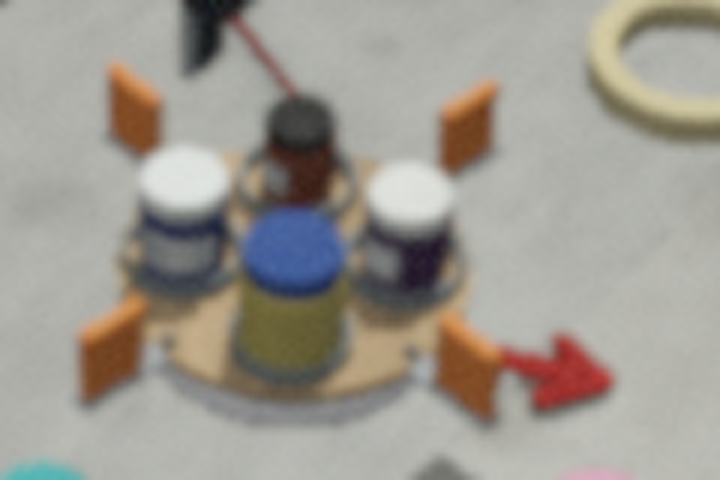

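```bash
cat > h.py <<'E'
import numpy as np, cv2
from scipy.spatial.transform import Rotation as Ro
from workcell import get_obs, camera
def cam(c,o):
    f=240/np.tan(np.radians(c["fov_y"])/2)
    if "R" in c: R,t=np.array(c["R"]),np.array(c["t"])
    else:
        T=np.array(c["tool_from_camera"]); Rw=Ro.from_quat(o["ee_rot"]).as_matrix()
        Rc=Rw@T[:3,:3]; p=Rw@T[:3,3]+o["position"]; R=Rc.T; t=-R@p
    return f,c["cx"],c["cy"],R,t
def proj(k,X):
    f,cx,cy,R,t=k; q=R@np.asarray(X)+t; return np.array([f*q[0]/q[2]+cx,f*q[1]/q[2]+cy])
def ray(k,uv,z):
    f,cx,cy,R,t=k; d=R.T@np.array([(uv[0]-cx)/f,(uv[1]-cy)/f,1]); c=-R.T@t
    return c+d*(z-c[2])/d[2]
E
python3 - <<'E'
from h import *
from scipy.optimize import least_squares
o=get_obs(); K={n:cam(camera(n),o) for n in("side","scene","wrist")}
s=lambda x,y:(x/5+260,y/5+255); c=lambda x,y:(x/6+295,y/6+175); w=lambda x,y:(x/2.3+120,y/2.3+180)
# tab index k: angle phi+k*90, k0=+x,1=+y,2=-x,3=-y
obs=[]
for k,p in ((2,(130,246)),(0,(604,285)),(1,(388,119)),(3,(335,442))): obs.append(("side",s(*p),"tab",k,.113,.0535))
# scene: image right = -x, image up=+y.. 
for k,p in ((2,(468,366)),(1,(112,349)),(0,(135,108)),(3,(469,127))): obs.append(("scene",c(*p),"tab",k,.113,.0535))
for k,p in ((2,(80,291)),(1,(461,112)),(0,(638,458))): obs.append(("wrist",w(*p),"tab",k,.113,.076))
obs.append(("side",s(57,432),"arr",0,.155,.009));obs.append(("scene",c(615,380),"arr",0,.155,.009))
for n,p in (("side",s(297,140)),("scene",c(293,243)),("wrist",w(289,293))): obs.append((n,p,"pot",0,.052,.098))
def res(x,full=False):
    out=[]
    for n,p,ty,k,r,z in obs:
        a={"tab":x[2]+k*np.pi/2,"arr":x[3],"pot":x[4]}[ty]
        out.append(proj(K[n],[x[0]+r*np.cos(a),x[1]+r*np.sin(a),z])-p)
    return out if full else np.ravel(out)
r=least_squares(res,[.57,-.1,-.2,3.3,2.2],loss="soft_l1")
print(r.x[:2],np.degrees(r.x[2:]))
for ob,e in zip(obs,res(r.x,True)): print(ob[0],ob[2],ob[3],e.round(1), ray(K[ob[0]],ob[1],ob[5]).round(4))
E
```

```text
[ 0.58737188 -0.1114444 ] [-19.00111723 192.45221612 115.53808215]
side tab 2 [ 0.4 -0.7] [ 0.4793 -0.0771  0.0535]
side tab 0 [-0.1 -0. ] [ 0.6945 -0.1483  0.0535]
side tab 1 [ 0.6 -0.7] [ 0.6221 -0.0071  0.0535]
side tab 3 [-0.3 -0.7] [ 0.5509 -0.2204  0.0535]
scene tab 2 [-1.5 -0.3] [ 0.4766 -0.0755  0.0535]
scene tab 1 [-1.4 -0.9] [ 0.6191 -0.0037  0.0535]
scene tab 0 [-0.7 -0.1] [ 0.6923 -0.1488  0.0535]
scene tab 3 [-0.9 -0.3] [ 0.5477 -0.2185  0.0535]
wrist tab 2 [-2.1  0.6] [ 0.4824 -0.0741  0.076 ]
wrist tab 1 [-0.6 -0.7] [ 0.6246 -0.0052  0.076 ]
wrist tab 0 [-0.5  1.3] [ 0.6946 -0.1468  0.076 ]
side arr 0 [ 0.8 -1.1] [ 0.4338 -0.148   0.009 ]
scene arr 0 [-1.4 -1.3] [ 0.4304 -0.1423  0.009 ]
side pot 0 [ 0.4 -0.9] [ 0.5635 -0.0678  0.098 ]
scene pot 0 [-1.1 -0.6] [ 0.5612 -0.064   0.098 ]
wrist pot 0 [-0.3  0.5] [ 0.5652 -0.0641  0.098 ]
```

Request:
play_rows:
  increments: "0 -0.007 0.013 0; 0 -0.007 0.013 0; 0 -0.007 0.012 0; 0 0 0 0.14; 0 0 0 0.14; 0 0 0 0.14; 0 0 0 0.14; 0 0 0 0.14; 0 0 0 0; 0 0 0 0; 0 0 0 0"
  hand: 1
  squeeze: 20

```text
clock: 1.4
position: [0.6639, -0.0217, 0.2375]
ee_rot: [0.248, 0.663, -0.249, 0.661]
ft_force: [-0.8, -0.2, -0.5]
grip_width: -0.001
```

```bash
cat > st.py <<'E'
from h import *
import sys
def st():
    o=get_obs(); p=o["position"]-np.array([.5874,-.1114,0]); M=Ro.from_quat(o["ee_rot"]).as_matrix()
    print("t",round(o["clock"],2),"pos",o["position"].round(4),"r",np.hypot(*p[:2]).round(4),"th",np.degrees(np.arctan2(p[1],p[0])).round(1),"yaw z",np.degrees(np.arctan2(M[1,2],M[0,2])).round(1),"down",M[:,0].round(3),"F",o["ft_force"].round(1),"g",round(o["grip_width"],3))
    return o
def snap(tag,names=("side","scene","wrist")):
    for n in names:
        o=get_obs(); c=camera(n); cv2.imwrite(f"pics/{n}{tag}.png",c["img"])
E
python3 -c "
from st import *
st();snap('1',('wrist',))"
```

```text
t 1.4 pos [ 0.6639 -0.0217  0.2375] r 0.1179 th 49.5 yaw z -41.2 down [-0.003 -0.    -1.   ] F [-0.8 -0.2 -0.5] g -0.001
```

View pics/wrist1.png

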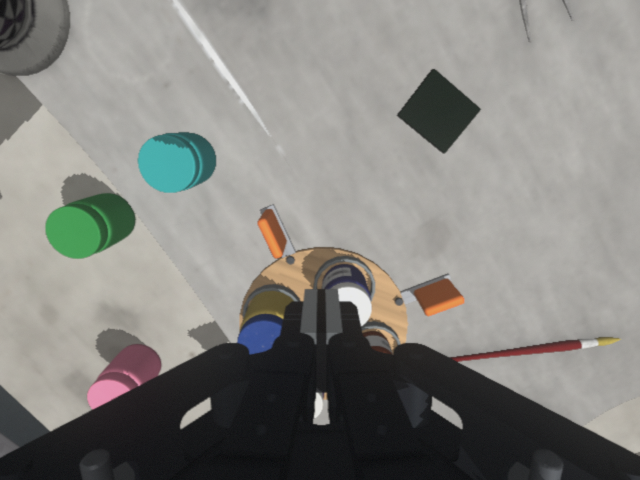

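Request:
play_rows:
  increments: "0.03 0 0 0; 0.03 0 0 0; 0.03 0 0 0; 0.03 0 0 0; 0.02 0 0 0; 0 0 0 0; 0 0 0 0"

```text
clock: 2.15
position: [0.6649, -0.022, 0.095]
ee_rot: [0.245, 0.663, -0.244, 0.664]
ft_force: [1.1, -0.3, 0.1]
grip_width: -0.004
```

```bash
python3 -c "
from st import *
st();snap('2')
a=cv2.imread('pics/side2.png')[220:370,250:420];b=cv2.imread('pics/scene2.png')[130:260,280:430]
a=cv2.resize(a,(400,353),interpolation=2);b=cv2.resize(b,(400,353),interpolation=2);cv2.imwrite('pics/m2.png',np.hstack([a,b]))
"
```

```text
t 2.15 pos [ 0.6649 -0.022   0.095 ] r 0.1184 th 49.1 yaw z -40.4 down [ 0.001  0.001 -1.   ] F [ 1.1 -0.3  0.1] g -0.004
```

View pics/m2.png

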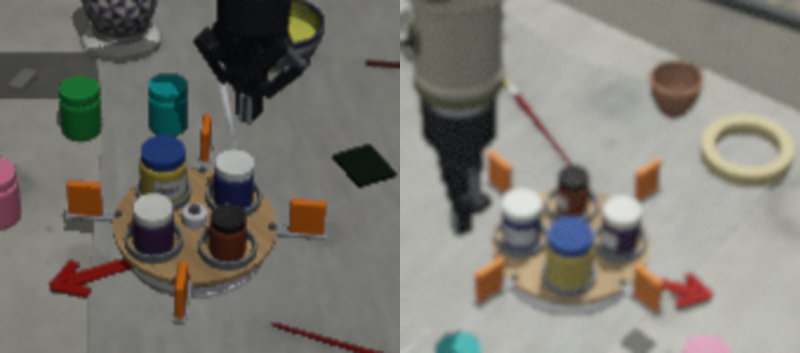

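View pics/wrist2.png

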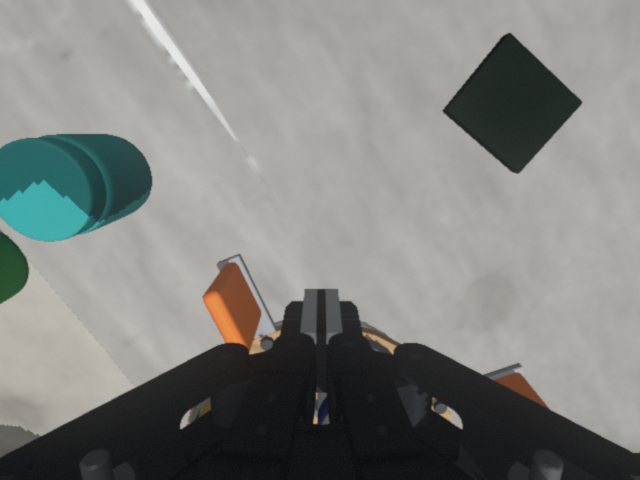

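Request:
play_rows:
  increments: "0.017 0 0 0; 0.016 0 0 0; 0 0 0 0; 0 -0.0001 -0.0047 -0.04; 0 -0.0001 -0.0047 -0.04; 0 -0.0001 -0.0047 -0.04; 0 -0.0001 -0.0047 -0.04; 0 -0.0001 -0.0047 -0.04; 0 -0.0001 -0.0047 -0.04; 0 -0.0001 -0.0047 -0.04; 0 -0.0001 -0.0047 -0.04; 0 -0.0001 -0.0047 -0.04; 0 -0.0001 -0.0047 -0.04"

```text
clock: 3.6
position: [0.6252, 0.001, 0.0601]
ee_rot: [0.103, 0.697, -0.102, 0.702]
ft_force: [1.7, -0.2, -0.5]
grip_width: -0.002
```

```bash
python3 -c "
from st import *
st();snap('3')
a=cv2.imread('pics/side3.png')[220:370,250:420];b=cv2.imread('pics/scene3.png')[130:260,280:430]
a=cv2.resize(a,(400,353),interpolation=2);b=cv2.resize(b,(400,353),interpolation=2);cv2.imwrite('pics/m3.png',np.hstack([a,b]))
"
```

```text
t 3.6 pos [0.6252 0.001  0.0601] r 0.1186 th 71.4 yaw z -16.6 down [ 0.007  0.    -1.   ] F [ 1.7 -0.2 -0.5] g -0.002
```

View pics/m3.png

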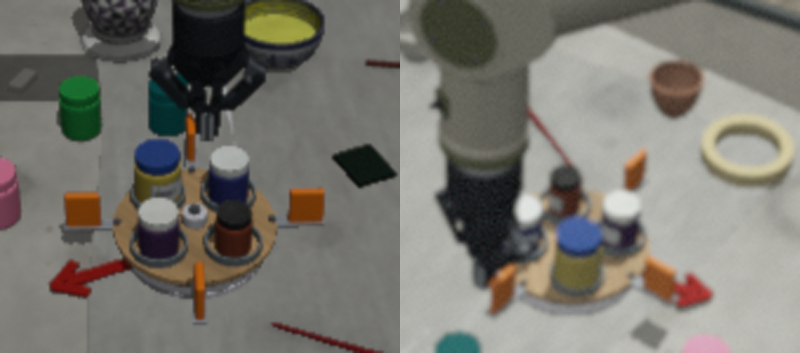

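View pics/wrist3.png

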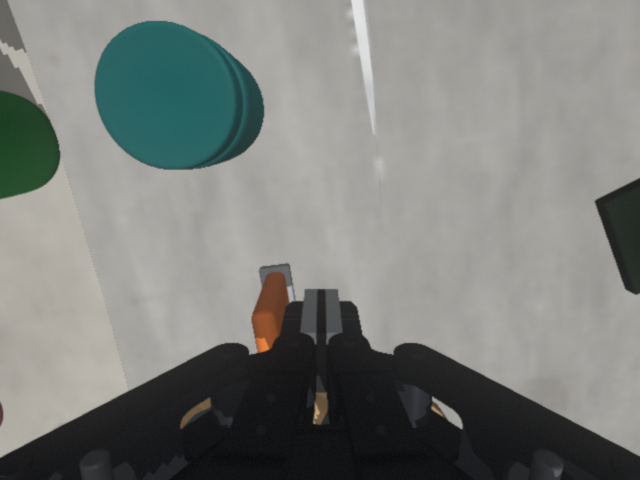

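Request:
play_rows:
  increments: "-0.0002 -0.0001 -0.0047 -0.039; -0.0002 -0.0001 -0.0047 -0.039; -0.0002 -0.0001 -0.0047 -0.039; 0 -0.0001 -0.0047 -0.039; 0 -0.0001 -0.0047 -0.039; 0 -0.0001 -0.0047 -0.039; 0 -0.0001 -0.0047 -0.039; 0 -0.0001 -0.0047 -0.039; 0 -0.0001 -0.0047 -0.039; 0 -0.0001 -0.0047 -0.039; 0 -0.0001 -0.0047 -0.039; 0 -0.0001 -0.0047 -0.039; 0 -0.0001 -0.0047 -0.039; 0 -0.0001 -0.0047 -0.039; 0 -0.0001 -0.0047 -0.039; 0 -0.0001 -0.0047 -0.039; 0 -0.0001 -0.0047 -0.039; 0 -0.0001 -0.0047 -0.039; 0 0 0 0; 0 0 0 0"

```text
clock: 5.75
position: [0.5481, -0.0012, 0.0608]
ee_rot: [-0.143, 0.686, 0.145, 0.698]
ft_force: [-0.9, 0.3, 0.1]
grip_width: 0.0
```

```bash
python3 -c "
from st import *
st();snap('4')
a=cv2.imread('pics/side4.png')[220:370,250:420];b=cv2.imread('pics/scene4.png')[130:260,280:430]
a=cv2.resize(a,(400,353),interpolation=2);b=cv2.resize(b,(400,353),interpolation=2);cv2.imwrite('pics/m4.png',np.hstack([a,b]))
"
```

```text
t 5.75 pos [ 0.5481 -0.0012  0.0608] r 0.117 th 109.6 yaw z 23.5 down [ 0.016  0.007 -1.   ] F [-0.9  0.3  0.1] g 0.0
```

View pics/m4.png

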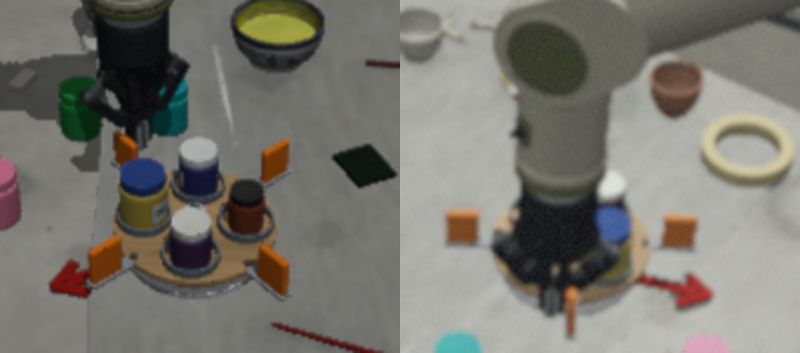

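View pics/wrist4.png

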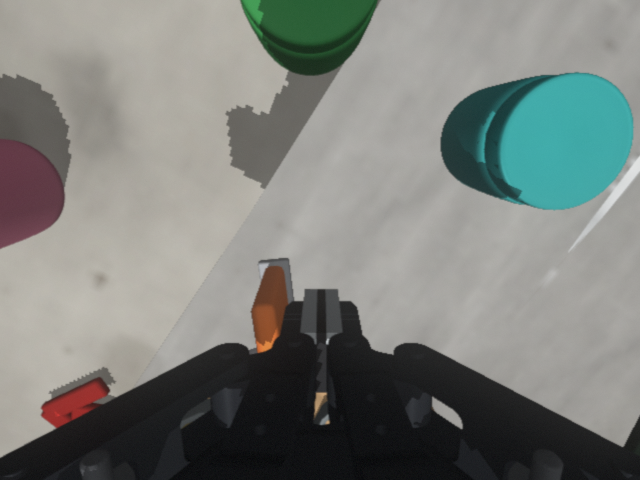

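```bash
cat > ang.py <<'E'
from st import *
from scipy.optimize import least_squares
C=[.5874,-.1114]
def fit(obs,x0,z=.0535,r=.113):
    o=get_obs();K={n:cam(camera(n),o) for n in set(q[0] for q in obs)}
    f=lambda a:np.ravel([proj(K[n],[C[0]+r*np.cos(a[0]+k*np.pi/2),C[1]+r*np.sin(a[0]+k*np.pi/2),z])-p for n,p,k in obs])
    s=least_squares(f,[x0]);return np.degrees(s.x[0]),f(s.x).reshape(-1,2).round(1)
E
python3 -c "
from ang import *
s=lambda x,y:(x/2.353+250,y/2.353+220)
c=lambda x,y:(x/2.667+280,y/2.715+130)
print(fit([('side',s(106,260),2),('side',s(276,161),0),('side',s(273,271),3)],.4))
print(fit([('scene',c(462,227)and c(62,227),0),('scene',c(280,231),3)],.4))
"
```

```text
(np.float64(28.43989647111094), array([[-0.3, -0.9],
       [-0.1, -0.5],
       [-0. , -0.9]]))
(np.float64(-18.56117898021297), array([[ 13.3, -20.6],
       [-13. , -19.4]]))
```

Request:
play_rows:
  increments: "0 -0.0001 -0.0047 -0.034; 0 -0.0001 -0.0047 -0.034; 0 -0.0001 -0.0047 -0.034; 0 -0.0001 -0.0047 -0.034; 0 -0.0001 -0.0047 -0.034; 0 -0.0001 -0.0047 -0.034; 0 -0.0001 -0.0047 -0.034; 0 -0.0001 -0.0047 -0.034; 0 -0.0001 -0.0047 -0.034; 0 -0.0001 -0.0047 -0.034; 0 -0.0001 -0.003 -0.025; 0 0 0 0; 0 0 0 0"

```text
clock: 7.3
position: [0.5086, -0.025, 0.0607]
ee_rot: [-0.271, 0.644, 0.273, 0.661]
ft_force: [0.4, -0.2, 0.3]
grip_width: 0.003
```

```bash
python3 -c "
from st import *
st();snap('5')
b=cv2.imread('pics/side5.png')[265:365,255:395];cv2.imwrite('pics/s5c.png',cv2.resize(b,None,fx=5,fy=5,interpolation=2))
b=cv2.imread('pics/scene5.png')[175:255,295:415];cv2.imwrite('pics/c5c.png',cv2.resize(b,None,fx=6,fy=6,interpolation=2))
"
```

```text
t 7.3 pos [ 0.5086 -0.025   0.0607] r 0.117 th 132.4 yaw z 45.3 down [ 0.021  0.011 -1.   ] F [ 0.4 -0.2  0.3] g 0.003
```

View pics/s5c.png

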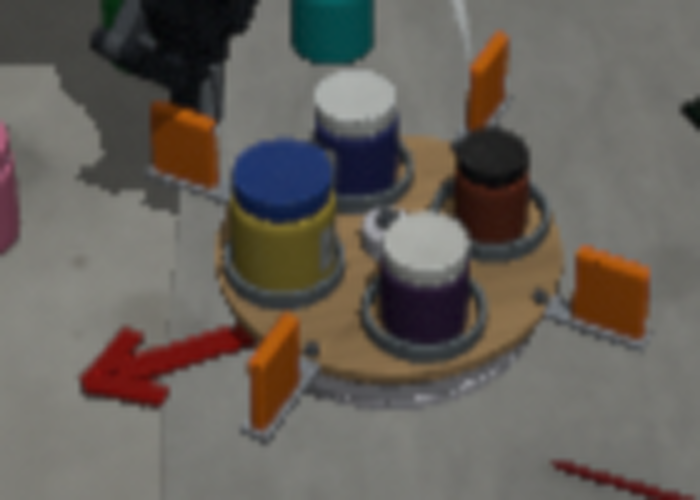

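View pics/c5c.png

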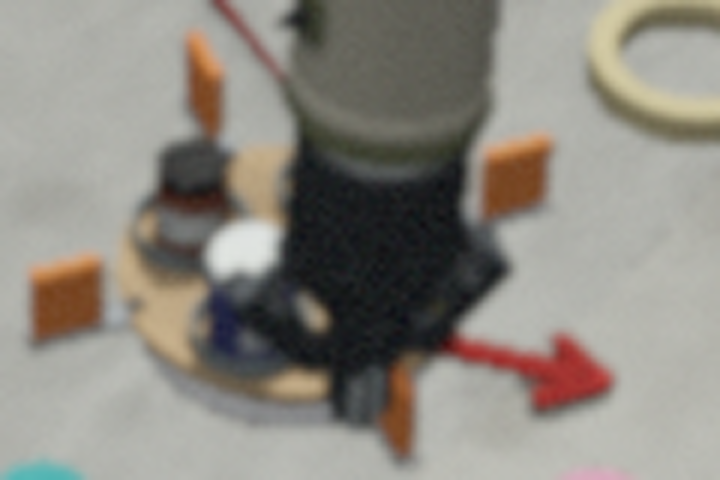

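View pics/wrist5.png

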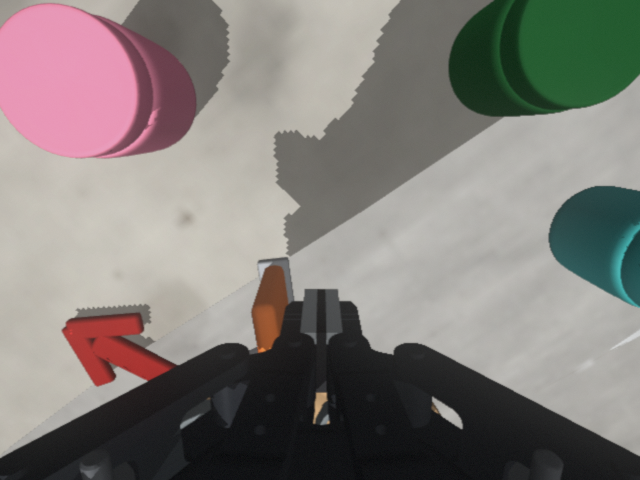

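```bash
python3 -c "
import ang
from ang import *
s=lambda x,y:(x/5+255,y/5+265); c=lambda x,y:(x/6+295,y/6+175)
S=[('side',s(184,144),1),('side',s(274,372),2),('side',s(488,80),0),('side',s(611,293),3)]
Z=[('scene',c(66,299),0),('scene',c(517,177),2),('scene',c(206,87),3)]
print(fit(S,.9));print(fit(Z,.9))
# side-only center free
o=get_obs()
for n,ob in (('side',S),('scene',Z)):
    k=cam(camera(n),o)
    f=lambda a:np.ravel([proj(k,[a[1]+.113*np.cos(a[0]+j*np.pi/2),a[2]+.113*np.sin(a[0]+j*np.pi/2),.0535])-p for _,p,j in ob])
    q=least_squares(f,[.9]+C).x;print(n,np.degrees(q[0]),q[1:])
    tips={'side':[s(82,383),s(235,341)],'scene':[c(615,380),c(455,345)]}[n]
    T=[ray(k,t,.009) for t in tips];print(T,[np.degrees(np.arctan2(t[1]-q[2],t[0]-q[1]))%360 for t in T],[np.hypot(t[1]-q[2],t[0]-q[1]) for t in T])
    d=T[0]-T[1];print('line',np.degrees(np.arctan2(d[1],d[0]))%360)
k=cam(camera('side'),o);p=ray(k,s(283,168),.098);print('pot',p,np.degrees(np.arctan2(p[1]-C[1],p[0]-C[0]))%360)
"
```

```text
(np.float64(51.397787064128835), array([[ 0.3, -0.3],
       [ 0.2, -0.6],
       [ 0. , -0.1],
       [ 0. , -0.5]]))
(np.float64(50.88110113806842), array([[-1. , -1.4],
       [-1.1, -0.6],
       [-0.8, -1.2]]))
side 51.406607944066366 [ 0.58681425 -0.11278545]
[array([ 0.43370095, -0.14865657,  0.009     ]), array([ 0.50755764, -0.13613315,  0.009     ])] [np.float64(193.1853570855523), np.float64(196.41410963066326)] [np.float64(0.15725908250781429), np.float64(0.08262399957427555)]
line 189.6237527037336
scene 51.420696224638455 [ 0.58263644 -0.1092809 ]
[array([ 0.43036219, -0.14225099,  0.009     ]), array([ 0.50450498, -0.12484149,  0.009     ])] [np.float64(192.21697906494478), np.float64(191.26359783936627)] [np.float64(0.1558026799618335), np.float64(0.0796659135161335)]
line 193.214260881617
pot [ 0.53548605 -0.11941493  0.098     ] 188.77652579140462
```

Request:
play_rows:
  increments: "0 -0.0001 -0.003 -0.02; 0 -0.0001 -0.003 -0.02; 0 -0.0001 -0.003 -0.02; 0 0 0 0; 0 0 0 0"

```text
clock: 8.2
position: [0.5021, -0.0317, 0.0606]
ee_rot: [-0.293, 0.634, 0.295, 0.651]
ft_force: [0.3, -0.1, -1.0]
grip_width: -0.004
```

```bash
python3 -c "
from st import *
st()"
```

```text
t 8.2 pos [ 0.5021 -0.0317  0.0606] r 0.1167 th 137.0 yaw z 49.2 down [ 0.021  0.012 -1.   ] F [ 0.3 -0.1 -1. ] g -0.004
```

Request:
play_rows:
  increments: "0 0.002 0.008 0; 0 0.002 0.008 0; -0.03 0 0 0; -0.03 0 0 0; -0.04 0 0 0; -0.04 0.01 0 0; -0.04 0.01 0 0; -0.02 0.01 0 0; 0 0.01 0 0; 0 0 0 0; 0 0 0 0; 0 0 0 0"

```text
clock: 9.4
position: [0.4756, 0.0144, 0.2664]
ee_rot: [-0.294, 0.635, 0.297, 0.65]
ft_force: [-1.0, 0.4, -0.2]
grip_width: -0.002
```

```bash
python3 -c "
from st import *
st();snap('6')
b=cv2.imread('pics/side6.png')[265:365,255:395];cv2.imwrite('pics/s6c.png',cv2.resize(b,None,fx=5,fy=5,interpolation=2))
"
```

```text
t 9.4 pos [0.4756 0.0144 0.2664] r 0.1683 th 131.6 yaw z 49.4 down [ 0.017  0.012 -1.   ] F [-1.   0.4 -0.2] g -0.002
```

View pics/wrist6.png

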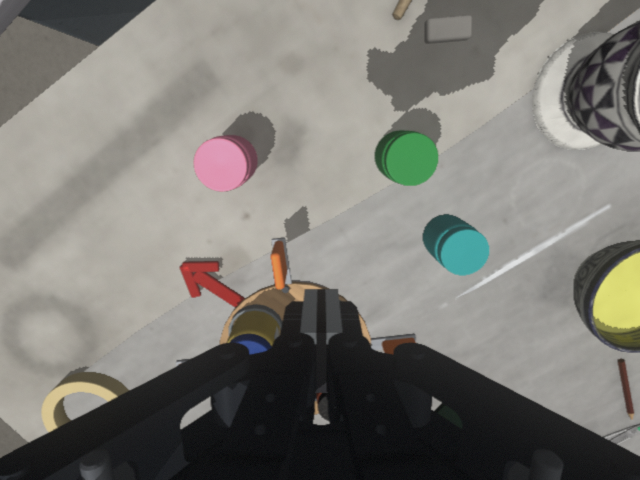

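View pics/s6c.png

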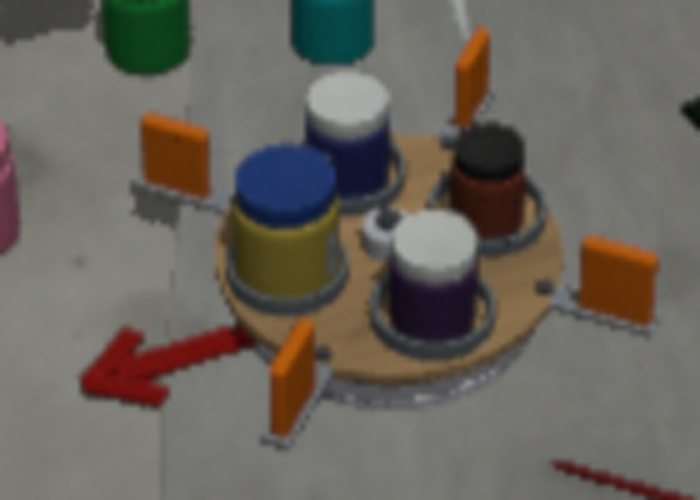

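View pics/scene6.png

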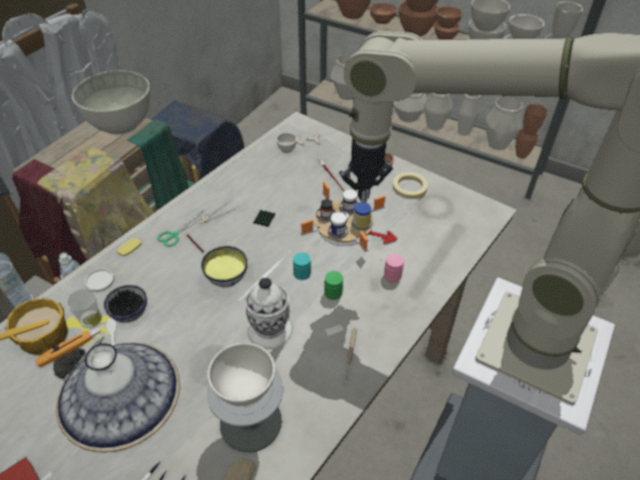

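Request:
play_rows:
  increments: "0 0 0 0.14; 0 0 0 0.14; 0 0 0 0.14; 0 0 0 0.14; 0 0 0 0.14; 0 0 0 0.14; 0 0.02 0.03 0; 0 0.02 0.03 0; 0 0.02 0.02 0; 0 0.02 0 0; 0 0 0 0; 0 0 0 0; 0 0 0 0; 0 0 0 0"

```text
clock: 10.95
position: [0.5596, 0.0887, 0.2606]
ee_rot: [0.013, 0.705, -0.005, 0.709]
ft_force: [-0.8, -0.0, 0.3]
grip_width: -0.0
```

```bash
python3 -c "
from st import *
st();snap('7')
b=cv2.imread('pics/wrist7.png');cv2.imwrite('pics/w7.png',b)
b=cv2.imread('pics/scene7.png')[175:255,295:415];cv2.imwrite('pics/c7c.png',cv2.resize(b,None,fx=6,fy=6,interpolation=2))
"
```

```text
t 10.95 pos [0.5596 0.0887 0.2606] r 0.202 th 97.9 yaw z -1.4 down [ 0.005  0.011 -1.   ] F [-0.8 -0.   0.3] g -0.0
```

View pics/w7.png

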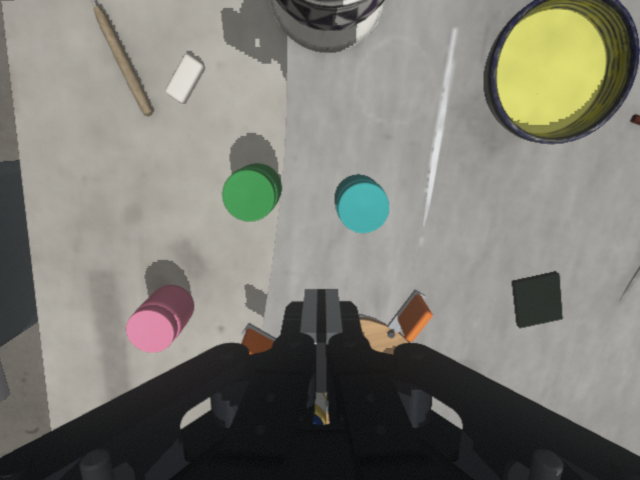

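View pics/c7c.png

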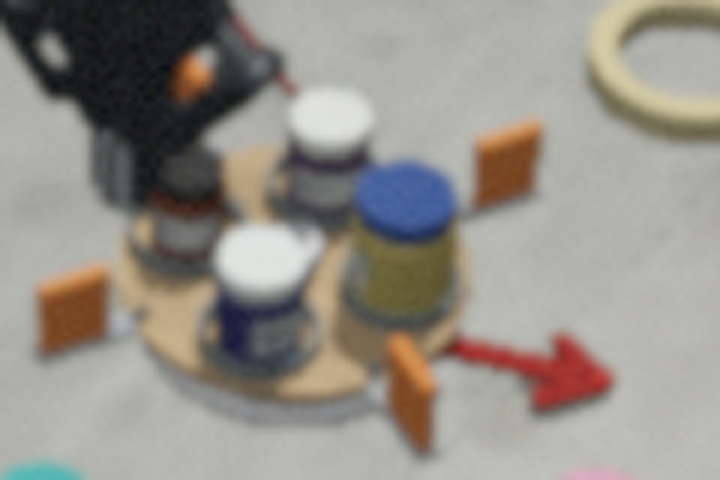

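Request:
play_rows:
  increments: "-0.01 -0.045 -0.006 0; -0.01 -0.045 -0.006 0; 0 -0.045 -0.006 0; 0 -0.045 -0.006 0; 0 -0.045 0 0; 0 0 0 0; 0 0 0 0; 0 0 0 0"

```text
clock: 11.9
position: [0.5277, -0.1446, 0.2802]
ee_rot: [0.013, 0.704, -0.005, 0.71]
ft_force: [-0.9, 0.1, -0.3]
grip_width: 0.001
```

```bash
python3 -c "
from st import *
st();snap('8')
"
```

```text
t 11.9 pos [ 0.5277 -0.1446  0.2802] r 0.0684 th -150.9 yaw z -1.5 down [ 0.009  0.01  -1.   ] F [-0.9  0.1 -0.3] g 0.001
```

View pics/wrist8.png

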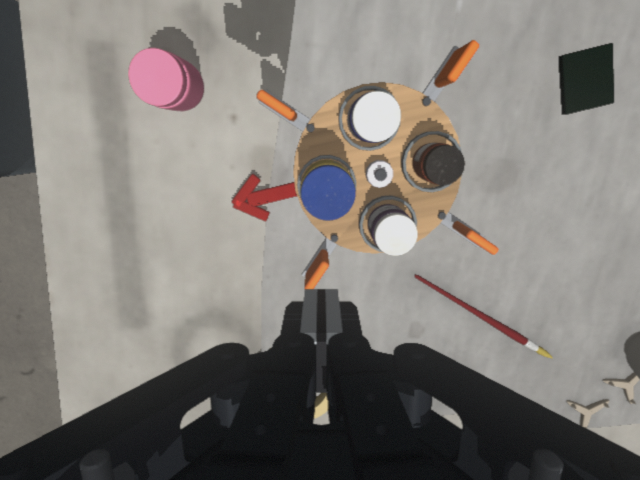

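```bash
python3 -c "
from ang import *
img=cv2.imread('pics/wrist8.png');cv2.imwrite('pics/w8c.png',cv2.resize(img[30:300,215:515],None,fx=2.6,fy=2.2,interpolation=2))
hsv=cv2.cvtColor(img,cv2.COLOR_BGR2HSV);H,S,V=cv2.split(hsv)
o=get_obs();k=cam(camera('wrist'),o)
W=lambda pts,z:np.array([ray(k,p,z) for p in pts])
def circ(P):
    A=np.c_[2*P[:,:2],np.ones(len(P))];b=(P[:,:2]**2).sum(1);x=np.linalg.lstsq(A,b,rcond=None)[0];return x[:2],np.sqrt(x[2]+x[0]**2+x[1]**2)
big=lambda m:max(cv2.findContours(m.astype('uint8'),0,1)[0],key=cv2.contourArea)[:,0,:]
# blue cap
c=big((H>105)&(H<125)&(S>130)&(V>60)); cc=W(c,.098);print('cap',circ(cc),cv2.contourArea(c))
capc=circ(cc)[0]
# red arrow
m=((H<6)|(H>174))&(S>150)&(V>60);m[:, 300:]=0
ys,xs=np.where(m);
for z in (.004,.010):
    P=W(np.c_[xs,ys],z)[:,:2]
    i=P[:,0].argmin();print('red n',len(xs),'tip',P[i],xs[i],ys[i])
    # symmetric axis: pca
    mu=P.mean(0);u,s,v=np.linalg.svd(P-mu,full_matrices=False);print('mean',mu,'dir',np.degrees(np.arctan2(v[0][1],v[0][0]))%180)
# wood
m=(H>8)&(H<22)&(S>60)&(S<190)&(V>70); m[:70]=0
c=big(cv2.morphologyEx(m.astype('uint8'),cv2.MORPH_OPEN,np.ones((5,5))));h=cv2.convexHull(c.reshape(-1,1,2))[:,0]
P=W(h,.036);print('wood',circ(P),len(h))
hub=W([(379.5,174)],.045);print('hub',hub)
"
```

```text
cap (array([ 0.53630507, -0.12078623]), np.float64(0.021347024661779894)) 2035.5
red n 1179 tip [ 0.43495803 -0.14252878] 233 202
mean [ 0.46496445 -0.13762762] dir 11.618877863166842
red n 1179 tip [ 0.43633024 -0.1415107 ] 233 202
mean [ 0.4658985  -0.13668111] dir 11.61887786316684
wood (array([ 0.58711769, -0.11134807]), np.float64(0.08286738993084304)) 39
hub [[ 0.5878078  -0.11189679  0.045     ]]
```

View pics/w8c.png

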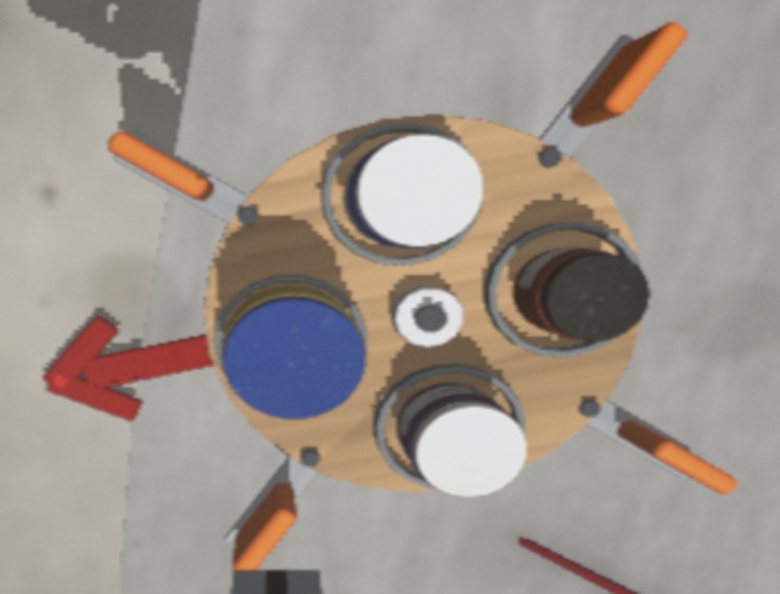

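```bash
python3 -c "
from ang import *
s=lambda x,y:(x/5+255,y/5+265); c=lambda x,y:(x/6+295,y/6+175); w=lambda x,y:(x/2.6+215,y/2.2+30)
S=[(s(175,155),1),(s(293,378),2),(s(472,77),0),(s(618,280),3)]
Z=[(c(74,311),0),(c(508,164),2),(c(411,392),1)]
Wr=[(w(161,165),1),(w(695,467),3),(w(648,68),0)]
o=get_obs()
D=dict(side=(S,.0535,[s(82,383)],s(286,174)),scene=(Z,.0535,[c(615,380)],c(406,199)),wrist=(Wr,.076,[w(48,380)],w(294,357)))
for n,(ob,z,tips,cap) in D.items():
    k=cam(camera(n),o)
    f=lambda a:np.ravel([proj(k,[a[1]+.113*np.cos(a[0]+j*np.pi/2),a[2]+.113*np.sin(a[0]+j*np.pi/2),z])-p for p,j in ob])
    q=least_squares(f,[.95]+C).x;A=lambda p:np.degrees(np.arctan2(p[1]-q[2],p[0]-q[1]))%360
    print(n,'seat',(np.degrees(q[0])+135).round(2),q[1:].round(4),'arrow',A(ray(k,tips[0],.009)).round(2),'pot',A(ray(k,cap,.098)).round(2),f(q).round(1))
for n in ('side','scene','wrist'):
    # red-axis by segmentation
    img=camera(n)['img'];k=cam(camera(n),o);H,Sa,V=cv2.split(cv2.cvtColor(img,cv2.COLOR_BGR2HSV));m=((H<6)|(H>174))&(Sa>140)&(V>60)
    uv=proj(k,[.465,-.137,.008]).astype(int);M=np.zeros_like(m);M[uv[1]-40:uv[1]+40,uv[0]-60:uv[0]+60]=1
    nl,lab,stt,ce=cv2.connectedComponentsWithStats((m&M).astype('uint8'));i=1+stt[1:,4].argmin() if 0 else 1+stt[1:,4].argmax()
    ys,xs=np.where(lab==i);P=np.array([ray(k,p,.008) for p in np.c_[xs,ys]])[:,:2];mu=P.mean(0);v=np.linalg.svd(P-mu,full_matrices=False)[2][0]
    a=np.arctan2(v[1],v[0]);print(n,len(xs),'mean',mu.round(4),'dir',np.degrees(a)%180,'angle from C',np.degrees(np.arctan2(mu[1]-C[1],mu[0]-C[0]))%360)
"
```

```text
side seat 190.99 [ 0.5869 -0.1129] arrow 193.13 pot 192.04 [ 0.2  0.1 -0.  -0.  -0.1 -0.1 -0.1  0. ]
scene seat 191.03 [ 0.5838 -0.1105] arrow 191.68 pot 184.71 [ 0.  -0.3 -0.2 -0.   0.2  0.4]
wrist seat 190.89 [ 0.5877 -0.1118] arrow 191.47 pot 189.5 [-1.6 -0.6  1.4  1.2  0.3 -0.2]
side 231 mean [ 0.466  -0.1406] dir 12.992905933027629 angle from C 193.53146480094026
scene 107 mean [ 0.4619 -0.1328] dir 10.353136917570367 angle from C 189.697304936019
wrist 1231 mean [ 0.4656 -0.136 ] dir 11.91860592979711 angle from C 191.44045174138688
```

Request:
play_rows:
  increments: "0 0.03 -0.004 0; 0 0.03 -0.004 0; 0 0.03 -0.003 0; 0 0.03 -0.003 0; 0 0.004 0 0; 0 0 0 -0.14; 0 0 0 -0.14; 0 0 0 -0.14; 0 0 0 -0.14; 0 0 0 -0.14; 0 0 0 -0.14; 0 0 0 -0.046; 0 0 0 0; 0 0 0 0"

```text
clock: 13.95
position: [0.5167, -0.0199, 0.2812]
ee_rot: [-0.303, 0.634, 0.306, 0.642]
ft_force: [0.1, -0.4, -0.5]
grip_width: 0.001
```

```bash
python3 -c "
from st import *
st()"
```

```text
t 13.95 pos [ 0.5167 -0.0199  0.2812] r 0.1156 th 127.7 yaw z 51.1 down [ 0.009  0.009 -1.   ] F [ 0.1 -0.4 -0.5] g 0.001
```

Request:
play_rows:
  increments: "0.04 0.0005 0 0.033; 0.04 0.0005 0 0; 0.04 0 0 0; 0.03 0 0 0; 0.02 0 0 0; 0.02 0 0 0; 0.02 0 0 0; 0.01 0 0 0; 0 0 0 0; 0 0 0 0"

```text
clock: 14.95
position: [0.5202, -0.0193, 0.0553]
ee_rot: [-0.287, 0.64, 0.289, 0.651]
ft_force: [-0.2, 0.2, 0.3]
grip_width: 0.003
```

```bash
python3 -c "
from st import *
st()"
```

```text
t 14.95 pos [ 0.5202 -0.0193  0.0553] r 0.114 th 126.1 yaw z 48.1 down [ 0.014  0.008 -1.   ] F [-0.2  0.2  0.3] g 0.003
```

Request:
play_rows:
  increments: "-0.005 0.0028 0 -0.02; 0 0.0027 -0.004 0; 0 0 -0.004 0; 0 0 -0.004 0; 0 0 -0.003 0; 0 0 -0.002 0; 0 0 0 0; 0 0 0 0"

```text
clock: 15.75
position: [0.5055, -0.03, 0.0641]
ee_rot: [-0.295, 0.635, 0.294, 0.65]
ft_force: [-0.1, 0.0, 0.8]
grip_width: 0.001
```

```bash
python3 -c "
from st import *
o=st();p=o['position'];print(p[0]*.653+p[1]*.757, -p[0]*.757+p[1]*.653)
snap('9',('wrist',))"
```

```text
t 15.75 pos [ 0.5055 -0.03    0.0641] r 0.1154 th 135.2 yaw z 49.2 down [ 0.02   0.007 -1.   ] F [-0.1  0.   0.8] g 0.001
0.3073477831650859 -0.4022776109979116
```

View pics/wrist9.png

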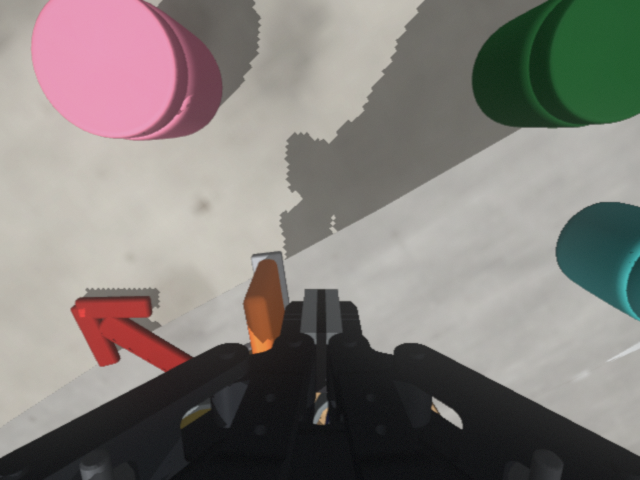

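Request:
play_rows:
  increments: "0.003 0 -0.0015 0; 0 0.0005 -0.0015 -0.01; 0 0.0005 -0.0015 -0.01; 0 0 -0.0015 0; 0 0 0 0; 0 0 0 0"

```text
clock: 16.4
position: [0.501, -0.0337, 0.0606]
ee_rot: [-0.302, 0.632, 0.301, 0.647]
ft_force: [1.0, 0.1, -0.3]
grip_width: 0.003
```

```bash
python3 -c "
from ang import *
o=st();p=o['position'];print(p[0]*.653+p[1]*.757, -p[0]*.757+p[1]*.653)
snap('10',('side','wrist'))
b=cv2.imread('pics/side10.png')[265:365,255:395];cv2.imwrite('pics/s10c.png',cv2.resize(b,None,fx=5,fy=5,interpolation=2))
"
```

```text
t 16.4 pos [ 0.501  -0.0337  0.0606] r 0.1162 th 138.0 yaw z 50.5 down [ 0.02   0.008 -1.   ] F [ 1.   0.1 -0.3] g 0.003
0.30161847356611343 -0.4012323200055529
```

View pics/s10c.png

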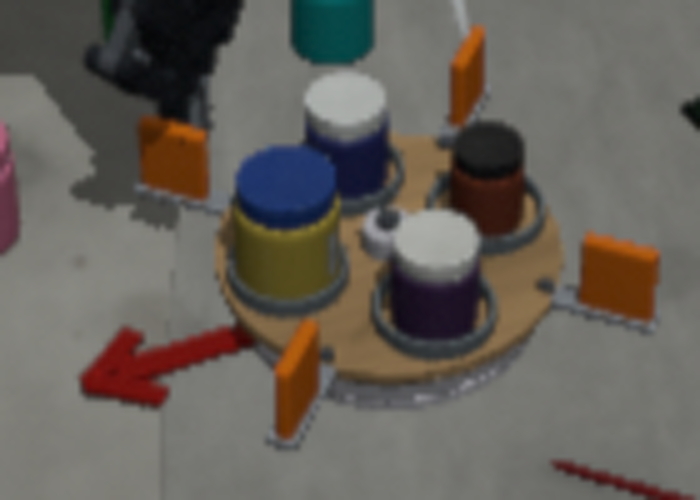

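Request:
play_rows:
  increments: "0 0.002 0.008 0; 0 0.002 0.008 0; -0.03 0 0 0; -0.04 0 0 0; -0.04 0 0 0; -0.04 0 0 0; -0.04 0 0 0; -0.02 0 0 0.14; 0 0 0 0.14; 0 0 0 0.14; 0 0 0 0.14; 0 0 0 0.14; 0 0 0 0.14; 0 0 0 0.05; 0 0 0 0; 0 0 0 0"

```text
clock: 18.1
position: [0.5065, -0.0075, 0.2809]
ee_rot: [0.015, 0.7, -0.008, 0.714]
ft_force: [0.2, -0.4, 0.2]
grip_width: 0.004
```

Request:
play_rows:
  increments: "0 -0.03 0.003 0; 0 -0.03 0.003 0; 0 -0.03 0.003 0; 0 -0.03 0 0; 0 -0.005 0 0; 0 0 0 0; 0 0 0 0; 0 0 0 0"

```text
clock: 18.9
position: [0.5133, -0.1321, 0.2798]
ee_rot: [0.008, 0.7, -0.001, 0.714]
ft_force: [-0.0, 0.1, 0.4]
grip_width: -0.0
```

```bash
python3 -c "
from ang import *
o=st();snap('11')
img=cv2.imread('pics/wrist11.png')
H,S,V=cv2.split(cv2.cvtColor(img,cv2.COLOR_BGR2HSV));k=cam(camera('wrist'),o)
W=lambda pts,z:np.array([ray(k,p,z) for p in pts])
def circ(P):
    A=np.c_[2*P[:,:2],np.ones(len(P))];b=(P[:,:2]**2).sum(1);x=np.linalg.lstsq(A,b,rcond=None)[0];return x[:2],np.sqrt(x[2]+x[0]**2+x[1]**2)
big=lambda m:max(cv2.findContours(m.astype('uint8'),0,1)[0],key=cv2.contourArea)[:,0,:]
cap=circ(W(big((H>105)&(H<125)&(S>130)&(V>60)),.098))
m=(H>8)&(H<22)&(S>60)&(S<190)&(V>70)
c=big(cv2.morphologyEx(m.astype('uint8'),cv2.MORPH_OPEN,np.ones((5,5))));wd=circ(W(cv2.convexHull(c.reshape(-1,1,2))[:,0],.036))
uv=proj(k,[.465,-.137,.008]).astype(int);m=((H<6)|(H>174))&(S>150)&(V>60);M=np.zeros_like(m);M[max(uv[1]-60,0):uv[1]+60,max(uv[0]-60,0):uv[0]+60]=1
c=big(m&M);M2=np.zeros(m.shape,'uint8');cv2.drawContours(M2,[c.reshape(-1,1,2)],-1,1,-1);ys,xs=np.where(M2);P=W(np.c_[xs,ys],.008)[:,:2];mu=P.mean(0);v=np.linalg.svd(P-mu,full_matrices=False)[2][0]
A=lambda p:np.degrees(np.arctan2(p[1]-wd[0][1],p[0]-wd[0][0]))%360
print('wood',wd,'cap',cap,A(cap[0]),'arrow',len(xs),A(mu),np.degrees(np.arctan2(v[1],v[0]))%180,'tip',A(P[P[:,0].argmin()]))
"
```

```text
t 18.9 pos [ 0.5133 -0.1321  0.2798] r 0.0769 th -164.4 yaw z -0.8 down [ 0.02  0.01 -1.  ] F [-0.   0.1  0.4] g -0.0
wood (array([ 0.5869819 , -0.11148288]), np.float64(0.08285960968467725)) cap (array([ 0.5362629 , -0.12194851]), np.float64(0.02145102993039406)) 191.6590817631153 arrow 1182 191.90378130589855 12.006753668841355 tip 191.23928554770748
```

View pics/wrist11.png

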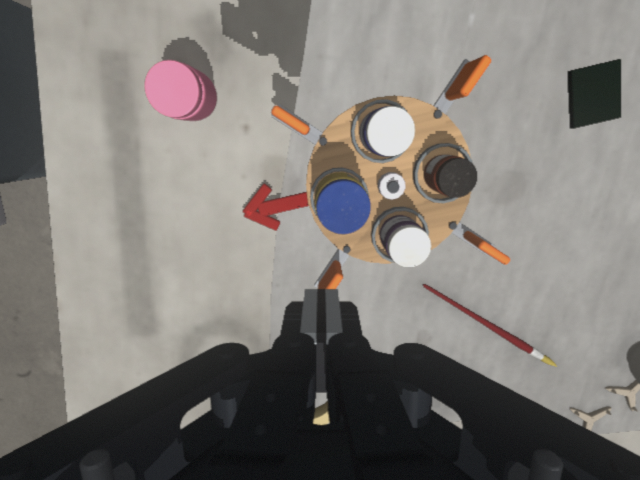

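View pics/side11.png

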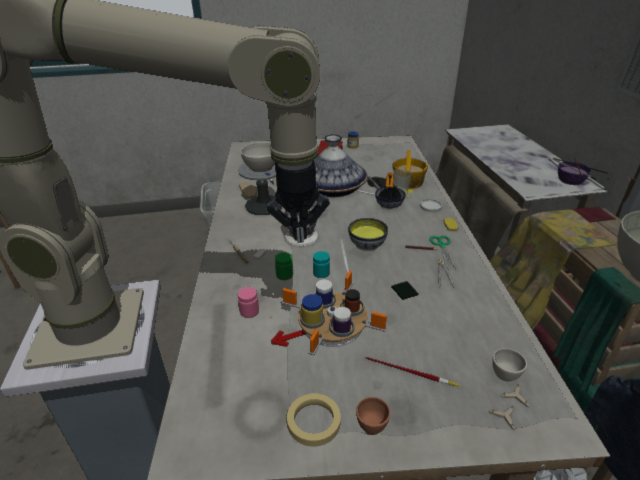

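```bash
python3 -c "
from workcell import workorder
print(workorder.hand_in())"
```

```text
the job is handed in; nothing more can be done
None
```

The yellow pot with the blue cap now stands in line with the red arrow, and the job is handed in. I shut the fingers and used them to push one tab about 76° anticlockwise. I backed off, checked from above, nudged it a final 1° or so, then raised the gripper about 15 cm above the pots.

- **Alignment:** in the last wrist picture the pot is at 191.7° and the arrow's axis at 191.9–192.0°, so they differ by about 0.3 mm at the pot. The arrow's tip alone reads 191.2°.
- **Camera disagreement:** earlier estimates of the arrow were about 193° from the side camera and 190–192° from the scene camera. The true error could therefore be 1–2°. A scene-camera estimate of the pot also came out about 6° off; I took it as a mis-picked point and relied on the wrist camera.
- **Pots and surroundings:** all four pots are still in their seats in the last pictures, and nothing else appears to have moved. The force readings between moves stayed under 2 N.
- **Time:** about 19 s of the 48 s allowed.

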